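Set out the sampling station

TASK

Set out the sampling station on the three round grey mats: stand the beaker in the middle of the mat between the tip box and the tape roll, stand the vial upright in the middle of the mat behind the tip box (on its far side as seen from the robot), and lay the marker across the mat behind the tape roll with its middle over the middle of the mat. Then put the petri dish, right way up and centred, on top of the beaker as its cover. Leave the tip box and the tape roll where they are.

Things in the scene. Friction and masses are not known exactly. Their poses are not given: they have to be found in the camera images.
- beaker: empty clear beaker, slightly tapered, 48 mm across at the foot and 53 mm at the rim, 66 mm high, 55 g, standing upright on the bench; can be gripped across its outside. Origin at the centre of its underside, z up.
- vial: clear glass sample vial with a ribbed white screw cap, 28 mm across, 62 mm high (cap in the top 10 mm), standing upright on the bench; grip it round the body. Origin at the centre of its underside, z up.
- marker: felt marker with white barrel and black cap, lying flat, 130 mm long, about 15 mm wide and high; its length runs along its y axis; grip it across its x axis at the middle. Origin at the centre of its underside, z up.
- dish: small clear plastic petri dish without lid, with a few blue pellets fixed in it, 60 mm across, 13 mm high, lying on the bench open side up; can be gripped across its outside. Origin at the centre of its underside, z up.
- tip_box: pipette tip box, blue with white lid, 100 mm (its x axis) by 66 mm (its y axis), 57 mm high; a landmark, stays in place. Its x axis points roughly away from the robot. Origin at the centre of its underside, z up.
- tape_roll: roll of beige tape lying flat, 104 mm across, 25 mm high; a landmark, stays in place. Origin at the centre of its underside, z up.
- mat_mid: one of three identical round dark grey rubber bench mats, 72 mm across and 3 mm thick, fixed flat on the bench; this one lies between the tip box and the tape roll. Origin at the centre of its underside, z up.
- mat_box: one of three identical round dark grey rubber bench mats, 72 mm across and 3 mm thick, fixed flat on the bench; this one lies behind the tip box, its centre 110 mm from the box's centre. Origin at the centre of its underside, z up.
- mat_tape: one of three identical round dark grey rubber bench mats, 72 mm across and 3 mm thick, fixed flat on the bench; this one lies behind the tape roll, its centre 110 mm from the roll's centre. Origin at the centre of its underside, z up.
Mind the look-alikes: they are no part of the job. What is shaped like the mat_mid but blue is not meant.

How it is judged (in metres and radians):
At the end, for the whole second after the job is handed in: Beaker upright on the mat between tip box and tape roll, vial upright on the mat behind the tip box, marker lying on the mat behind the tape roll, each within 15 mm of the mat's centre; dish level and right way up on the beaker's rim within 12 mm of its centre; all at rest (horizontal distance between beaker and mat_mid below 0.015 m and height (world z) of each of beaker, vial below 0.009 m and angle between each of beaker, vial, dish's own z axis and vertical below 0.1 rad and horizontal distance between vial and mat_box below 0.015 m and horizontal distance between marker and mat_tape below 0.015 m and height (world z) of marker below 0.02 m and horizontal distance between dish and beaker below 0.012 m and z of dish in the frame of beaker between 0.06 and 0.075 m and linear speed of each of beaker, vial, marker, dish below 0.02 m/s and angular speed of each of beaker, vial, marker, dish below 0.3 rad/s); the robot touches nothing.
It fails at once if the tip box is shifted by more than 20 mm (distance of tip_box from where it was at the start of the episode above 0.02 m).
It fails at once if the tape roll is shifted by more than 20 mm (distance of tape_roll from where it was at the start of the episode above 0.02 m).
It also fails if it takes over 120 s, if anything falls off the work surface, if the arm or the gripper's body presses on something with over 40 N, if the wrist force passes 120 N, or if a joint passes its speed limit or range.

ROBOT

A 7-joint arm with a two-finger parallel gripper is mounted at the origin on a cart in front of the work surface, level with it; the furniture and walls round the work are solid. World frame = base frame: x ahead of the robot, y to its left, z up, the work surface at z = 0. Lengths are in mm, angles in rad, forces in N, time in s.
With the tool pointing down it reaches from about 425 to 875 mm from the base axis. Payload 8.4 kg.
Tool frame: the origin (TCP) lies at the very end of the fingers, on their centre line; the grasp point (between the pads) lies 19 mm behind it; z points along the fingers, y is the line along which they close (so a half turn about z gives the same grasp; the last joint's range is limited). The gripper opens to 87 mm and grips with 3 to 60 N. Pads are 19 mm wide; open, the fingers measure 117 mm over their backs; the gripper's body (75 mm by 190 mm) begins 51 mm behind the grasp point.
Start: joints at [1.08, 0.333, 0.04, 1.465, -0.013, 1.343, -0.059], TCP at [248.18, -600.725, 222.546] pointing down, gripper open.
Joint ranges: [-2.58, 2.58], [-0.38, 2.09], [-1.3, 1.39], [0.25, 2.4], [-1.5, 4.64], [0.08, 2.09], [-2.65, 2.65]. Speed limits (rad/s): [2.22, 2.22, 2.79, 2.79, 3.14, 3.14, 3.14].

INTERFACE

Orientations are given as a rotation vector (axis times angle).
In Python, from cell import telemetry, vision, workorder gives the robot as it stands. The module is installed in compiled form; this text tells all that it offers.
- The arm moves only by the tool apply_moves, never from a script. Its argument "commands" is a list of rows, each an object of numbers: "tx", "ty", "tz": the shift along the world's x, y, z in units of 50 mm (1.0 is 50 mm); "wx", "wy", "wz": the turn, a rotation vector about the world's x, y, z in units of 6 degrees (1.0 is 6 degrees); "jaw": the opening, from -1 (shut) to 1 (fully open), so that 0 is half open. In form: [{"tx": .., "ty": .., "tz": .., "wx": .., "wy": .., "wz": .., "jaw": ..}, ...]. A call has 1 to 20 rows; each row is the pose to reach, as a shift and turn from the pose commanded when the call began; what a row does not reach only later rows make up. A row lasts 1/8 s, in which the tool goes at most 62.5 mm and 10.7 degrees, less where a joint would pass 70% of its speed; a pose out of reach is approached as far as the arm can. A call with a gripper value outside its range is refused whole. The fingers move at their own pace and stop on an object; "newtons" is the grip in N (left out, the last holds). Time passes only in rows, so rows that repeat a pose let the fingers close. It gives the time, the measured TCP pose, the force, the opening and the grip force at its end, in the units of the state.
- telemetry.get_obs(): the state, without advancing time (a new reading comes with each control period).
- vision.capture(name): name is "scene" or "top"; returns a dict with "color" (384x512x3 uint8, red, green, blue), "camera_matrix" (3x3 intrinsics, pixels), "world_to_cam" (4x4, takes a point from world to camera coordinates). Camera axes: x right, y up, looking along -z (the intrinsics and any distortion apply to the point x, -y, -z); pixel columns grow to the right and rows downward; lengths in mm; the calibration is good to about 2 mm. A picture is of the moment at which its call begins. There is no depth.
- workorder.finish_job(): hands the job in; it is judged then, once.
The state is a dict: "clock": time; "joint_pos": joint angles; "joint_vel": joint speeds; "joint_efforts": joint torques, N m; "ee_pos": TCP position; "orientation": TCP orientation; "ft_force": force on the tool from outside, world axes, zero at the start; "torque": the same for the moment, N m; "gripper_width": finger opening in mm; "gripper_force": force on a finger pad.
Only numpy, scipy, OpenCV 4.12 (cv2) and the standard library are available. Lean on these libraries where they do the work, as an engineer would, in place of code of your own. Each camera call takes 0.05 s, during which the arm holds its last target. There are 200 camera calls.

## Working session

There is one attempt and no reset: what is moved stays moved. The work goes in short steps, Python scripts to look and compute and a tool call to move; the robot and the scene stay as the last step left them, time stands still between calls to the robot, and variables do not carry over. Pictures are saved under pics/ and viewed, at most 14 in all, crops included, and the job is handed in when it is done.

Besides the shell and the picture viewer there is one more tool, called after "Request:" as name(argument=value, ...) on one line, values as JSON. apply_moves: Moves the arm, as the interface text tells. Its arguments: {"type":"object","properties":{"commands":{"type":"array"},"newtons":{"type":"number"}},"required":["commands"]}

```bash
mkdir -p pics; cat > h.py <<'E'
import numpy as np, cv2
from cell import telemetry, vision, workorder
def snap(n,f):
    d=vision.capture(n); cv2.imwrite(f'pics/{f}.png',d['color'][:,:,::-1]); np.savez(f'pics/{f}.npz',**d); return d
def ray(d,u,v,z):
    K=d['camera_matrix'];T=d['world_to_cam']
    r=np.linalg.inv(K)@[u,v,1]; r=np.array([r[0],-r[1],-r[2]])
    R=T[:3,:3]; c=-R.T@T[:3,3]; w=R.T@r
    return c+w*(z-c[2])/w[2]
def proj(d,p):
    K=d['camera_matrix'];T=d['world_to_cam']; q=T[:3,:3]@np.array(p,float)+T[:3,3]
    q=K@[q[0],-q[1],-q[2]]; return q[:2]/q[2]
E
python3 - <<'E'
from h import *
for n in('top','scene'):
    d=snap(n,n+'0'); print({k:(np.shape(v) if k=='color' else np.round(v,2).tolist()) for k,v in d.items()})
print(telemetry.get_obs())
E
```

```text
{'color': (384, 512, 3), 'camera_matrix': [[428.14, 0.0, 255.51], [0.0, 428.14, 190.01], [0.0, 0.0, 1.0]], 'world_to_cam': [[-0.02, -1.0, 0.01, -29.22], [1.0, -0.02, 0.09, -469.66], [-0.09, 0.01, 1.0, -1149.6], [0.0, 0.0, 0.0, 1.0]]}
{'color': (384, 512, 3), 'camera_matrix': [[374.48, 0.0, 256.43], [0.0, 374.48, 193.84], [0.0, 0.0, 1.0]], 'world_to_cam': [[-0.89, -0.45, -0.0, 409.32], [0.33, -0.65, 0.68, -192.82], [-0.31, 0.61, 0.73, -743.9], [0.0, 0.0, 0.0, 1.0]]}
{'clock': 0.1, 'joint_pos': array([ 1.07977528,  0.33385485,  0.03989114,  1.46616531, -0.01341275,
        1.34329078, -0.05851396]), 'joint_vel': array([-8.18989344e-05,  5.21639284e-04,  9.04354942e-04, -1.79371876e-03,
       -1.21667375e-03, -5.19268083e-04,  7.23293522e-04]), 'joint_efforts': array([ 3.86954882e-03, -6.57813621e+01,  1.33994378e+00, -4.04706860e+01,
       -5.95118548e-02,  4.08682879e-02,  1.38782257e-04]), 'ee_pos': array([ 248.02940552, -600.36917602,  221.74758688]), 'orientation': array([-3.08013460e+00, -6.11192692e-01,  5.82929359e-04]), 'ft_force': array([ 0.3395648 , -0.18462845,  0.41743664]), 'torque': array([ 0.01008182,  0.06065476, -0.06700111]), 'gripper_force': 0.0, 'gripper_width': 87.06666505825699}
```

View pics/top0.png

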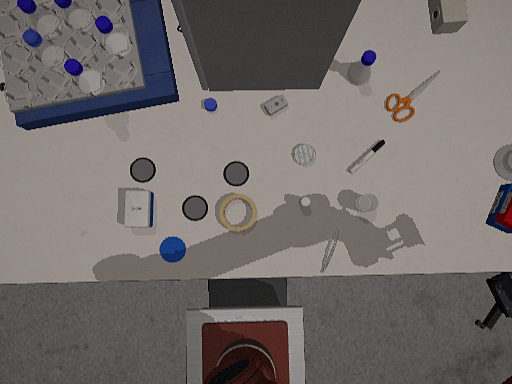

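View pics/scene0.png

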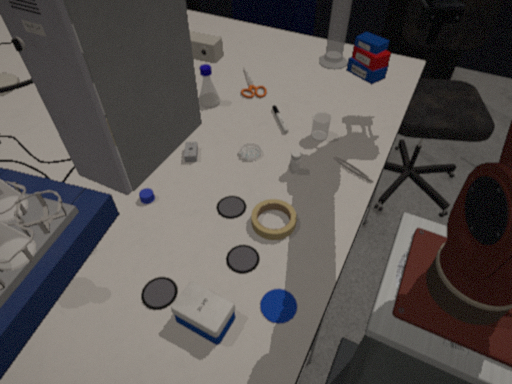

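Top view: mats at (143,170) behind the box, (236,173) behind the tape and (195,208) between them. The blue disc at (172,249) is the decoy. Dish (303,154), marker (366,156), vial (306,201), beaker (365,202). Possible mix-ups are the flask at (362,68), tweezers at (330,250) and blue cap at (210,104). Next, a close crop.

```bash
python3 - <<'E'
from h import *
t=np.load('pics/top0.npz'); s=np.load('pics/scene0.npz')
a=t['color'][125:225,275:400]; b=s['color'][85:185,230:355]
im=np.vstack([cv2.resize(x,None,fx=4.8*1,fy=3*1) if 0 else cv2.resize(x,(375,300),interpolation=cv2.INTER_CUBIC) for x in (a,)])
im=np.hstack([cv2.resize(x,(400,320),interpolation=cv2.INTER_CUBIC) for x in (a,b)])
c=np.hstack([cv2.resize(x,(400,272),interpolation=cv2.INTER_CUBIC) for x in (t['color'][150:235,115:260-5+20-35+15],s['color'][185:330,120:333])])
cv2.imwrite('pics/crop1.png',np.vstack([im,c])[:,:,::-1])
print(proj(t,[248,-600,222]),proj(s,[248,-600,222]))
for n,u,v,z in [('mbox',143,170,3),('mtape',236,173,3),('mmid',195,208,3),('dish',303,154,13),('vial',306,201,62),('bk',365,202,66),('mk',366,156,10),('tape',238,212,25),('box',137,208,57),('flask',369,57,60)]: print(n,ray(t,u,v,z).round(1))
for n,u,v,z in [('mbox',159,293,3),('mtape',231,207,3),('mmid',242,259,3),('tape',273,219,25)]: print(n,ray(s,u,v,z).round(1))
E
```

```text
[509.05920171 275.02727684] [424.89264259  35.04128816]
mbox [533. 272.   3.]
mtape [519.3  13.7   3. ]
mmid [424.2 128.7   3. ]
dish [ 567.3 -173.6   13. ]
vial [ 433.4 -171.2   62. ]
bk [ 427.2 -326.    66. ]
mk [ 558.7 -349.7   10. ]
tape [409.7   9.5  25. ]
box [424.7 274.1  57. ]
flask [ 823.1 -356.3   60. ]
mbox [533.9 277.2   3. ]
mtape [517.7  18.    3. ]
mmid [425.3 133.9   3. ]
tape [406.   22.5  25. ]
```

View pics/crop1.png

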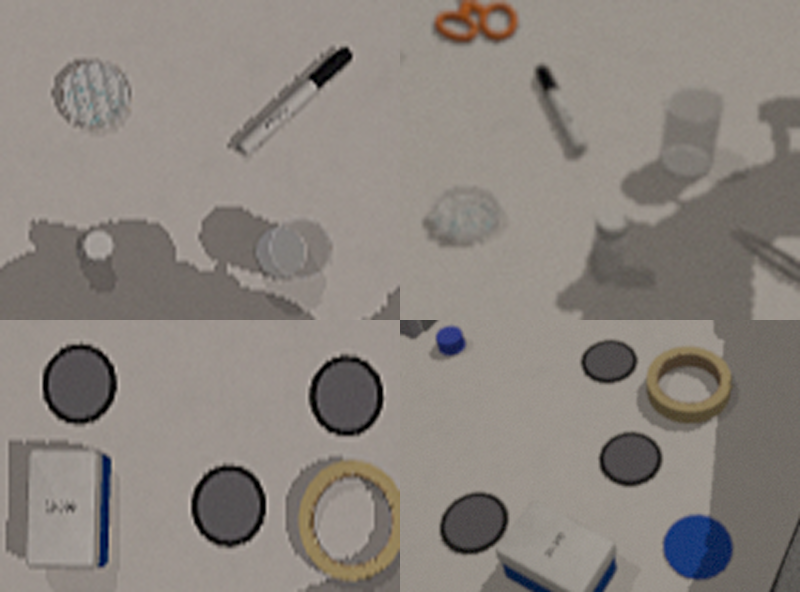

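Crop: the clear beaker (foot 364,202), white-capped vial (306,201), ribbed dish (304,155) and marker from (349,171) to (385,142) are confirmed, and the three grey mats are right. Next I refine the positions with both views.

```bash
cat >> h.py <<'E'
def mats(d,cs):
    g=d['color'].astype(int); out=[]
    m=((g.max(2)<135)&(g.max(2)-g.min(2)<25)).astype(np.uint8)
    n,l,st,ce=cv2.connectedComponentsWithStats(m)
    return [(st[l[v,u]][4],ce[l[v,u]].round(2)) for u,v in cs]
E
python3 - <<'E'
from h import *
t=np.load('pics/top0.npz'); s=np.load('pics/scene0.npz')
for d,cs in((t,[(143,170),(236,173),(195,208)]),(s,[(159,293),(231,207),(242,259)])):
    for a,c in mats(d,cs): print(a,c,ray(d,*c,3)[:2].round(1))
P=lambda n,u,v,u2,v2,z:print(n,z,ray(t,u,v,z)[:2].round(1),ray(s,u2,v2,z)[:2].round(1))
P('rim',368.3,202.5,321.9,117.5,66);P('foot',364.2,202.5,320,135,0)
P('vial',305.6,201.2,296.2,153,62);P('dish',303.75,154.7,249.7,152.5,6)
P('mk1',385,141.6,274.7,106.9,8);P('mk2',349,171.2,284.7,133.4,8)
E
```

```text
540 [142.31 169.58] [534.2 273.9]
533 [235.78 173.43] [518.1  14.4]
544 [194.57 207.64] [425.2 129.8]
1012 [158.92 293.06] [534.  277.3]
588 [230.88 206.78] [518.3  17.5]
818 [242.27 258.71] [425.1 133. ]
rim 66 [ 425.7 -334.6] [ 425.4 -330.9]
foot 0 [ 429.5 -341.5] [ 425.3 -338.9]
vial 62 [ 432.9 -170.2] [ 432.5 -167.1]
dish 6 [ 566.5 -176.5] [ 567.6 -173.5]
mk1 8 [ 598.7 -405.5] [ 596.9 -397. ]
mk2 8 [ 517.2 -300.8] [ 515.5 -290.3]
```

Request:
apply_moves(commands=[{"tx": 3.56, "ty": 5.29, "tz": -1.85, "jaw": 1}, {"tx": 3.56, "ty": 5.29, "tz": -1.85, "jaw": 1}, {"tx": 3.56, "ty": 5.29, "tz": -1.85, "jaw": 1}, {"tx": 3.56, "ty": 5.29, "tz": -1.85, "jaw": 1}, {"tx": 3.56, "ty": 5.29, "tz": -1.85, "jaw": 1}, {"tx": 3.56, "ty": 5.29, "tz": -1.85, "jaw": 1}, {"tx": 3.56, "ty": 5.29, "tz": -1.85, "jaw": 1}, {"tx": 3.56, "ty": 5.29, "tz": -1.85, "jaw": 1}, {"tx": 3.56, "ty": 5.29, "tz": -1.85, "jaw": 1}, {"tx": 3.56, "ty": 5.29, "tz": -1.85, "jaw": 1}], newtons=10)

```text
schema error: expected keys tx, ty, tz, wx, wy, wz, jaw
```

```bash
python3 - <<'E'
from h import *
t=snap('top','top1');s=snap('scene','scene1')
im=np.hstack([cv2.resize(x,(400,400),interpolation=cv2.INTER_CUBIC) for x in (t['color'][130:260,300:430],s['color'][40:190,240:390])])
cv2.imwrite('pics/crop2.png',im[:,:,::-1])
p=telemetry.get_obs()['ee_pos'];print(p,proj(t,p),proj(s,p))
E
```

```text
[ 248.0830281  -600.48202288  221.98439851] [509.26580199 274.9838694 ] [424.8912425   34.97053339]
```

View pics/crop2.png

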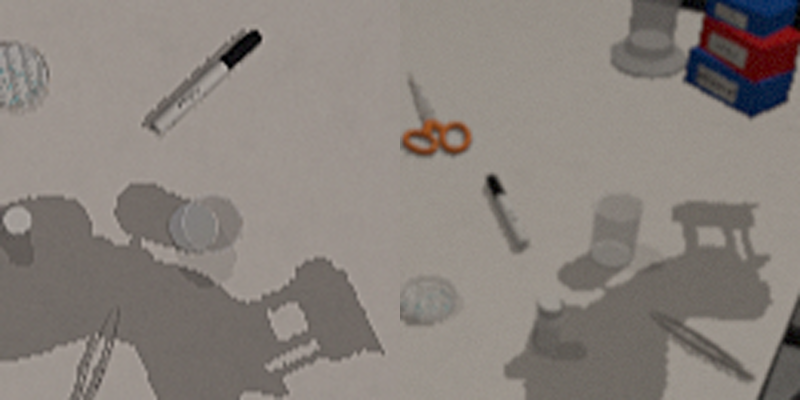

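The call was refused because it needs all seven keys, so nothing moved and the scene is unchanged: beaker at top (364,202), marker at (366,156). Resending with full rows.

Request:
apply_moves(commands=[{"tx": 3.56, "ty": 5.29, "tz": -1.85, "wx": 0, "wy": 0, "wz": 0, "jaw": 1}, {"tx": 3.56, "ty": 5.29, "tz": -1.85, "wx": 0, "wy": 0, "wz": 0, "jaw": 1}, {"tx": 3.56, "ty": 5.29, "tz": -1.85, "wx": 0, "wy": 0, "wz": 0, "jaw": 1}, {"tx": 3.56, "ty": 5.29, "tz": -1.85, "wx": 0, "wy": 0, "wz": 0, "jaw": 1}, {"tx": 3.56, "ty": 5.29, "tz": -1.85, "wx": 0, "wy": 0, "wz": 0, "jaw": 1}, {"tx": 3.56, "ty": 5.29, "tz": -1.85, "wx": 0, "wy": 0, "wz": 0, "jaw": 1}, {"tx": 3.56, "ty": 5.29, "tz": -1.85, "wx": 0, "wy": 0, "wz": 0, "jaw": 1}, {"tx": 3.56, "ty": 5.29, "tz": -1.85, "wx": 0, "wy": 0, "wz": 0, "jaw": 1}, {"tx": 3.56, "ty": 5.29, "tz": -1.85, "wx": 0, "wy": 0, "wz": 0, "jaw": 1}, {"tx": 3.56, "ty": 5.29, "tz": -1.85, "wx": 0, "wy": 0, "wz": 0, "jaw": 1}], newtons=10)

```text
clock: 1.45
ee_pos: [425.6, -337.3, 130.3]
orientation: [3.082, 0.609, 0.0]
ft_force: [-0.0, 0.6, -0.1]
gripper_width: 87.2
gripper_force: 0.0
```

```bash
python3 - <<'E'
from h import *
t=snap('top','top2');s=snap('scene','scene2')
im=np.hstack([cv2.resize(x,(400,400),interpolation=cv2.INTER_CUBIC) for x in (t['color'][130:260,300:430],s['color'][40:190,240:390])])
cv2.imwrite('pics/crop3.png',im[:,:,::-1])
p=telemetry.get_obs()['ee_pos'];print(p,proj(t,p),proj(s,p))
E
```

```text
[ 425.87821638 -336.78976322  130.17749389] [376.2366037  200.85507113] [325.59381528  96.01152083]
```

View pics/crop3.png

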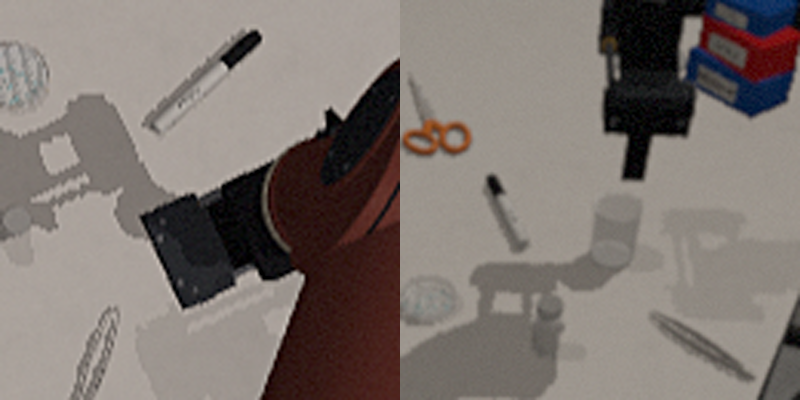

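The gripper is above the beaker with its fingers straddling it (scene finger tip at ≈(328,107), beaker rim at (322,117)). Next: descend and grip.

Request:
apply_moves(commands=[{"tx": 0, "ty": 0, "tz": -1.0, "wx": 0, "wy": 0, "wz": 0, "jaw": 1}, {"tx": 0, "ty": 0, "tz": -1.6, "wx": 0, "wy": 0, "wz": 0, "jaw": 1}, {"tx": 0, "ty": 0, "tz": -2.2, "wx": 0, "wy": 0, "wz": 0, "jaw": 1}, {"tx": 0, "ty": 0, "tz": -2.2, "wx": 0, "wy": 0, "wz": 0, "jaw": 1}, {"tx": 0, "ty": 0, "tz": -2.2, "wx": 0, "wy": 0, "wz": 0, "jaw": 0.5}, {"tx": 0, "ty": 0, "tz": -2.2, "wx": 0, "wy": 0, "wz": 0, "jaw": 0.2}, {"tx": 0, "ty": 0, "tz": -2.2, "wx": 0, "wy": 0, "wz": 0, "jaw": 0}, {"tx": 0, "ty": 0, "tz": -2.2, "wx": 0, "wy": 0, "wz": 0, "jaw": 0}, {"tx": 0, "ty": 0, "tz": -2.2, "wx": 0, "wy": 0, "wz": 0, "jaw": 0}, {"tx": 0, "ty": 0, "tz": -2.2, "wx": 0, "wy": 0, "wz": 0, "jaw": 0}], newtons=10)

```text
clock: 2.8
ee_pos: [426.4, -336.3, 20.3]
orientation: [3.081, 0.612, 0.0]
ft_force: [-0.8, 0.9, 4.3]
gripper_width: 51.5
gripper_force: 10.0
```

Request:
apply_moves(commands=[{"tx": 0, "ty": 0, "tz": 0.8, "wx": 0, "wy": 0, "wz": 0, "jaw": 0}, {"tx": 0, "ty": 0, "tz": 2.0, "wx": 0, "wy": 0, "wz": 0, "jaw": 0}, {"tx": 0.5, "ty": 1, "tz": 2.0, "wx": 0, "wy": 0, "wz": 0, "jaw": 0}, {"tx": 0.9, "ty": 2, "tz": 2.0, "wx": 0, "wy": 0, "wz": 0, "jaw": 0}, {"tx": 1, "ty": 3, "tz": 2.0, "wx": 0, "wy": 0, "wz": 0, "jaw": 0}, {"tx": 1, "ty": 4, "tz": 2.0, "wx": 0, "wy": 0, "wz": 0, "jaw": 0}, {"tx": 1, "ty": 5, "tz": 2.0, "wx": 0, "wy": 0, "wz": 0, "jaw": 0}, {"tx": 1, "ty": 6, "tz": 2.0, "wx": 0, "wy": 0, "wz": 0, "jaw": 0}, {"tx": 1, "ty": 7, "tz": 2.0, "wx": 0, "wy": 0, "wz": 0, "jaw": 0}, {"tx": 0.7, "ty": 8, "tz": 2.0, "wx": 0, "wy": 0, "wz": 0, "jaw": 0}, {"tx": 0.3, "ty": 8.8, "tz": 2.0, "wx": 0, "wy": 0, "wz": 0, "jaw": 0}, {"tx": -0.02, "ty": 9.354, "tz": 2.0, "wx": 0, "wy": 0, "wz": 0, "jaw": 0}, {"tx": -0.02, "ty": 9.354, "tz": 2.0, "wx": 0, "wy": 0, "wz": 0, "jaw": 0}, {"tx": -0.02, "ty": 9.354, "tz": 1.2, "wx": 0, "wy": 0, "wz": 0, "jaw": 0}, {"tx": -0.02, "ty": 9.354, "tz": 0.5, "wx": 0, "wy": 0, "wz": 0, "jaw": 0}, {"tx": -0.02, "ty": 9.354, "tz": 0.2, "wx": 0, "wy": 0, "wz": 0, "jaw": 0}, {"tx": -0.02, "ty": 9.354, "tz": 0.07, "wx": 0, "wy": 0, "wz": 0, "jaw": 0}, {"tx": -0.02, "ty": 9.354, "tz": 0.07, "wx": 0, "wy": 0, "wz": 0, "jaw": 0}, {"tx": -0.02, "ty": 9.354, "tz": 0.07, "wx": 0, "wy": 0, "wz": 0, "jaw": 0}])

```text
clock: 5.18
ee_pos: [425.9, 131.5, 24.4]
orientation: [3.081, 0.611, 0.002]
ft_force: [-0.0, 0.7, 0.0]
gripper_width: 51.5
gripper_force: 10.0
```

Request:
apply_moves(commands=[{"tx": 0, "ty": 0, "tz": -0.01, "wx": 0, "wy": 0, "wz": 0, "jaw": 0.3}, {"tx": 0, "ty": 0, "tz": -0.01, "wx": 0, "wy": 0, "wz": 0, "jaw": 0.45}, {"tx": 0, "ty": 0, "tz": 0, "wx": 0, "wy": 0, "wz": 0, "jaw": 0.45}, {"tx": 0, "ty": 0, "tz": 0, "wx": 0, "wy": 0, "wz": 0, "jaw": 0.45}, {"tx": 0, "ty": 0, "tz": 0.6, "wx": 0, "wy": 0, "wz": 0, "jaw": 0.45}, {"tx": 0, "ty": 0, "tz": 1.5, "wx": 0, "wy": 0, "wz": 0, "jaw": 0.45}, {"tx": 0, "ty": 0, "tz": 2.5, "wx": 0, "wy": 0, "wz": 0, "jaw": 0.45}, {"tx": 0.9, "ty": -1, "tz": 2.5, "wx": 0, "wy": 0, "wz": -1, "jaw": 0.45}, {"tx": 0.9, "ty": -2, "tz": 2.5, "wx": 0, "wy": 0, "wz": -2, "jaw": 0.45}, {"tx": 0.9, "ty": -3, "tz": 2.5, "wx": 0, "wy": 0, "wz": -3, "jaw": 0.45}, {"tx": 0.9, "ty": -4, "tz": 2.5, "wx": 0, "wy": 0, "wz": -3.73, "jaw": 0.45}, {"tx": 0.5, "ty": -5, "tz": 2.5, "wx": 0, "wy": 0, "wz": -3.73, "jaw": 0.45}, {"tx": 0.16, "ty": -6, "tz": 2.5, "wx": 0, "wy": 0, "wz": -3.73, "jaw": 0.45}, {"tx": 0.16, "ty": -6, "tz": 2.0, "wx": 0, "wy": 0, "wz": -3.73, "jaw": 0.45}, {"tx": 0.16, "ty": -6, "tz": 2.0, "wx": 0, "wy": 0, "wz": -3.73, "jaw": 0.45}, {"tx": 0.16, "ty": -6, "tz": 2.0, "wx": 0, "wy": 0, "wz": -3.73, "jaw": 0.45}])

```text
clock: 7.18
ee_pos: [433.7, -167.9, 124.1]
orientation: [-3.141, -0.004, -0.001]
ft_force: [1.2, 0.8, -0.4]
gripper_width: 62.9
gripper_force: 0.0
```

```bash
python3 - <<'E'
from h import *
t=snap('top','top3');s=snap('scene','scene3')
im=np.hstack([cv2.resize(x,(400,400),interpolation=cv2.INTER_CUBIC) for x in (t['color'][150:280,180:310],s['color'][100:300,180:380])])
cv2.imwrite('pics/crop4.png',im[:,:,::-1])
E
```

```text
(no output)
```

View pics/crop4.png

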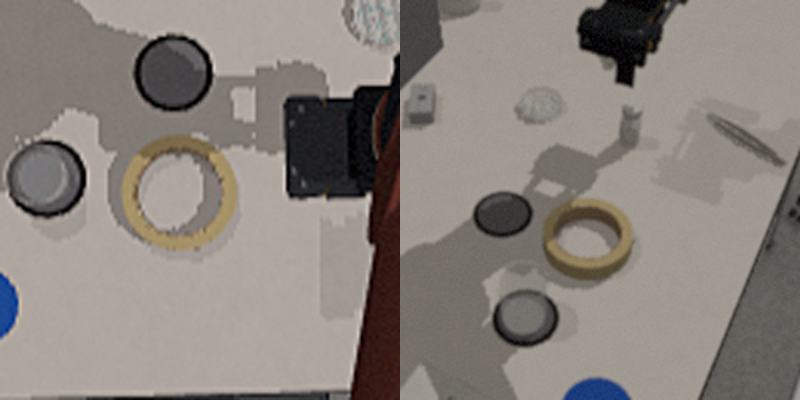

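The beaker stands centred on the middle mat (top ≈(195,208)), and the gripper is above the vial (scene ≈(295,163)). Next: pick the vial.

Request:
apply_moves(commands=[{"tx": 0, "ty": 0, "tz": -1, "wx": 0, "wy": 0, "wz": 0, "jaw": 0.45}, {"tx": 0, "ty": 0, "tz": -1.7, "wx": 0, "wy": 0, "wz": 0, "jaw": 0.45}, {"tx": 0, "ty": 0, "tz": -2.23, "wx": 0, "wy": 0, "wz": 0, "jaw": 0.45}, {"tx": 0, "ty": 0, "tz": -2.23, "wx": 0, "wy": 0, "wz": 0, "jaw": 0.2}, {"tx": 0, "ty": 0, "tz": -2.23, "wx": 0, "wy": 0, "wz": 0, "jaw": 0}, {"tx": 0, "ty": 0, "tz": -2.23, "wx": 0, "wy": 0, "wz": 0, "jaw": -0.2}, {"tx": 0, "ty": 0, "tz": -2.23, "wx": 0, "wy": 0, "wz": 0, "jaw": -0.5}, {"tx": 0, "ty": 0, "tz": -2.23, "wx": 0, "wy": 0, "wz": 0, "jaw": -0.5}, {"tx": 0, "ty": 0, "tz": -2.23, "wx": 0, "wy": 0, "wz": 0, "jaw": -0.5}, {"tx": 0, "ty": 0, "tz": -2.23, "wx": 0, "wy": 0, "wz": 0, "jaw": -0.5}], newtons=12)

```text
clock: 8.52
ee_pos: [433.6, -168.7, 12.6]
orientation: [3.141, 0.002, 0.001]
ft_force: [-0.4, 0.2, 6.6]
gripper_width: 26.7
gripper_force: 12.0
```

Request:
apply_moves(commands=[{"tx": 0, "ty": 0, "tz": 0.8, "wx": 0, "wy": 0, "wz": 0, "jaw": -0.5}, {"tx": 0, "ty": 0, "tz": 2.0, "wx": 0, "wy": 0, "wz": 0, "jaw": -0.5}, {"tx": 0.6, "ty": 0.8, "tz": 2.5, "wx": 0, "wy": 0, "wz": 0, "jaw": -0.5}, {"tx": 1.2, "ty": 1.7, "tz": 2.5, "wx": 0, "wy": 0, "wz": 0, "jaw": -0.5}, {"tx": 1.6, "ty": 2.7, "tz": 2.5, "wx": 0, "wy": 0, "wz": 0, "jaw": -0.5}, {"tx": 2.02, "ty": 3.7, "tz": 2.5, "wx": 0, "wy": 0, "wz": 0, "jaw": -0.5}, {"tx": 2.02, "ty": 4.7, "tz": 2.5, "wx": 0, "wy": 0, "wz": 0, "jaw": -0.5}, {"tx": 2.02, "ty": 5.7, "tz": 2.5, "wx": 0, "wy": 0, "wz": 0, "jaw": -0.5}, {"tx": 2.02, "ty": 6.7, "tz": 2.5, "wx": 0, "wy": 0, "wz": 0, "jaw": -0.5}, {"tx": 2.02, "ty": 7.7, "tz": 2.5, "wx": 0, "wy": 0, "wz": 0, "jaw": -0.5}, {"tx": 2.02, "ty": 8.5, "tz": 2.5, "wx": 0, "wy": 0, "wz": 0, "jaw": -0.5}, {"tx": 2.02, "ty": 8.88, "tz": 2.5, "wx": 0, "wy": 0, "wz": 0, "jaw": -0.5}, {"tx": 2.02, "ty": 8.88, "tz": 2.3, "wx": 0, "wy": 0, "wz": 0, "jaw": -0.5}, {"tx": 2.02, "ty": 8.88, "tz": 1.5, "wx": 0, "wy": 0, "wz": 0, "jaw": -0.5}, {"tx": 2.02, "ty": 8.88, "tz": 0.8, "wx": 0, "wy": 0, "wz": 0, "jaw": -0.5}, {"tx": 2.02, "ty": 8.88, "tz": 0.3, "wx": 0, "wy": 0, "wz": 0, "jaw": -0.5}, {"tx": 2.02, "ty": 8.88, "tz": 0.08, "wx": 0, "wy": 0, "wz": 0, "jaw": -0.5}, {"tx": 2.02, "ty": 8.88, "tz": 0.07, "wx": 0, "wy": 0, "wz": 0, "jaw": -0.5}, {"tx": 2.02, "ty": 8.88, "tz": 0.07, "wx": 0, "wy": 0, "wz": 0, "jaw": -0.5}])

```text
clock: 10.9
ee_pos: [534.7, 274.7, 15.9]
orientation: [3.142, 0.0, 0.001]
ft_force: [-0.5, 0.6, -0.1]
gripper_width: 26.5
gripper_force: 12.0
```

Request:
apply_moves(commands=[{"tx": 0, "ty": 0, "tz": 0, "wx": 0, "wy": 0, "wz": 0, "jaw": -0.3}, {"tx": 0, "ty": 0, "tz": 0, "wx": 0, "wy": 0, "wz": 0, "jaw": 0}, {"tx": 0, "ty": 0, "tz": 0, "wx": 0, "wy": 0, "wz": 0, "jaw": 0}, {"tx": 0, "ty": 0, "tz": 0.5, "wx": 0, "wy": 0, "wz": 0, "jaw": 0}, {"tx": 0, "ty": 0, "tz": 1.5, "wx": 0, "wy": 0, "wz": 0, "jaw": 0}, {"tx": 0, "ty": 0, "tz": 2.5, "wx": 0, "wy": 0, "wz": 0, "jaw": 0}, {"tx": 0.1, "ty": -1, "tz": 2.6, "wx": 0, "wy": 0, "wz": 1.6, "jaw": 0}, {"tx": 0.1, "ty": -2, "tz": 2.6, "wx": 0, "wy": 0, "wz": 3.2, "jaw": 0}, {"tx": 0.2, "ty": -3, "tz": 2.6, "wx": 0, "wy": 0, "wz": 4.8, "jaw": 0}, {"tx": 0.2, "ty": -4, "tz": 2.6, "wx": 0, "wy": 0, "wz": 6.4, "jaw": 0}, {"tx": 0.2, "ty": -5, "tz": 2.6, "wx": 0, "wy": 0, "wz": 8.0, "jaw": 0}, {"tx": 0.3, "ty": -6, "tz": 2.6, "wx": 0, "wy": 0, "wz": 9.6, "jaw": 0}, {"tx": 0.3, "ty": -7, "tz": 2.6, "wx": 0, "wy": 0, "wz": 11.2, "jaw": 0}, {"tx": 0.3, "ty": -8, "tz": 2.6, "wx": 0, "wy": 0, "wz": 12.8, "jaw": 0}, {"tx": 0.4, "ty": -9, "tz": 2.6, "wx": 0, "wy": 0, "wz": 14.4, "jaw": 0}, {"tx": 0.4, "ty": -10, "tz": 2.6, "wx": 0, "wy": 0, "wz": 16, "jaw": 0}, {"tx": 0.46, "ty": -11, "tz": 2.6, "wx": 0, "wy": 0, "wz": 17.6, "jaw": 0}, {"tx": 0.46, "ty": -12, "tz": 2.6, "wx": 0, "wy": 0, "wz": 19.2, "jaw": 0}, {"tx": 0.46, "ty": -12.48, "tz": 2.3, "wx": 0, "wy": 0, "wz": 20.6, "jaw": 0}, {"tx": 0.46, "ty": -12.48, "tz": 1.8, "wx": 0, "wy": 0, "wz": 21.28, "jaw": 0}])

```text
clock: 13.4
ee_pos: [556.8, -352.0, 105.5]
orientation: [1.384, 2.819, -0.001]
ft_force: [-0.9, -0.1, -0.6]
gripper_width: 43.2
gripper_force: 0.0
```

```bash
python3 - <<'E'
from h import *
t=snap('top','top4');s=snap('scene','scene4')
im=np.hstack([cv2.resize(x,(400,400),interpolation=cv2.INTER_CUBIC) for x in (t['color'][140:270,110:240],s['color'][200:350,110:260])])
im2=np.hstack([cv2.resize(x,(400,200),interpolation=cv2.INTER_CUBIC) for x in (t['color'][120:190,310:450],s['color'][70:145,220:370])])
cv2.imwrite('pics/crop5.png',np.vstack([im,im2])[:,:,::-1])
print(telemetry.get_obs()['ee_pos'])
E
```

```text
[ 555.37805072 -348.22668331  102.56281043]
```

View pics/crop5.png

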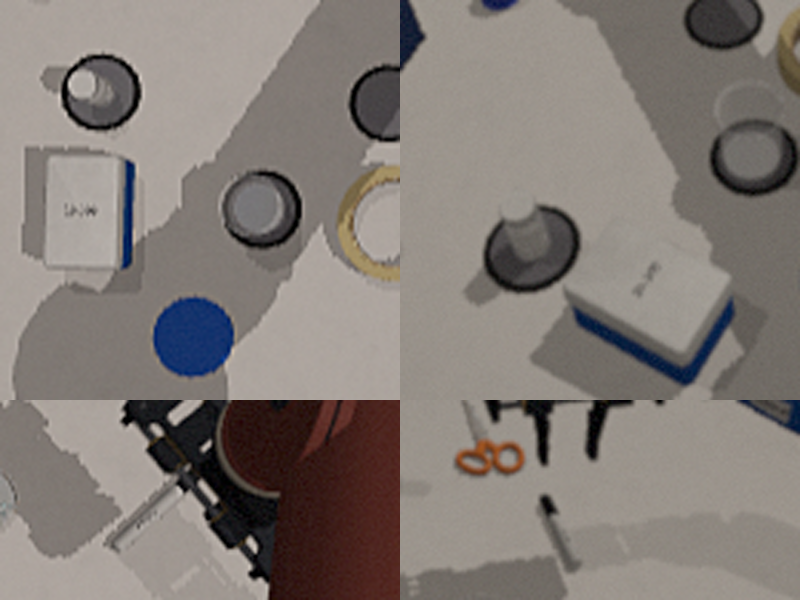

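The vial stands upright on the mat behind the box, with its base at the mat centre (scene ≈(306,292)·crop). The gripper is aligned across the marker. Next: grip it.

Request:
apply_moves(commands=[{"tx": 0, "ty": 0, "tz": -0.8, "wx": 0, "wy": 0, "wz": 0, "jaw": 0}, {"tx": 0, "ty": 0, "tz": -1.5, "wx": 0, "wy": 0, "wz": 0, "jaw": 0}, {"tx": 0, "ty": 0, "tz": -1.9, "wx": 0, "wy": 0, "wz": 0, "jaw": 0}, {"tx": 0, "ty": 0, "tz": -2.05, "wx": 0, "wy": 0, "wz": 0, "jaw": 0}, {"tx": 0, "ty": 0, "tz": -2.05, "wx": 0, "wy": 0, "wz": 0, "jaw": -0.3}, {"tx": 0, "ty": 0, "tz": -2.05, "wx": 0, "wy": 0, "wz": 0, "jaw": -0.6}, {"tx": 0, "ty": 0, "tz": -2.05, "wx": 0, "wy": 0, "wz": 0, "jaw": -0.9}, {"tx": 0, "ty": 0, "tz": -2.05, "wx": 0, "wy": 0, "wz": 0, "jaw": -0.9}, {"tx": 0, "ty": 0, "tz": -2.05, "wx": 0, "wy": 0, "wz": 0, "jaw": -0.9}, {"tx": 0, "ty": 0, "tz": -2.05, "wx": 0, "wy": 0, "wz": 0, "jaw": -0.9}], newtons=15)

```text
clock: 14.75
ee_pos: [557.6, -348.8, 3.8]
orientation: [1.383, 2.82, -0.0]
ft_force: [-1.5, 0.3, 5.8]
gripper_width: 15.5
gripper_force: 14.7
```

Request:
apply_moves(commands=[{"tx": 0, "ty": 0, "tz": 0.6, "wx": 0, "wy": 0, "wz": 0, "jaw": -0.9}, {"tx": 0, "ty": 0, "tz": 1.5, "wx": 0, "wy": 0, "wz": 0, "jaw": -0.9}, {"tx": -0.1, "ty": 0.8, "tz": 2.2, "wx": 0, "wy": 0, "wz": -0.8, "jaw": -0.9}, {"tx": -0.2, "ty": 1.7, "tz": 2.2, "wx": 0, "wy": 0, "wz": -1.6, "jaw": -0.9}, {"tx": -0.3, "ty": 2.7, "tz": 2.2, "wx": 0, "wy": 0, "wz": -2.5, "jaw": -0.9}, {"tx": -0.4, "ty": 3.7, "tz": 2.2, "wx": 0, "wy": 0, "wz": -3.4, "jaw": -0.9}, {"tx": -0.5, "ty": 4.7, "tz": 2.2, "wx": 0, "wy": 0, "wz": -4.3, "jaw": -0.9}, {"tx": -0.6, "ty": 5.7, "tz": 2.2, "wx": 0, "wy": 0, "wz": -5.2, "jaw": -0.9}, {"tx": -0.7, "ty": 6.6, "tz": 2.2, "wx": 0, "wy": 0, "wz": -6, "jaw": -0.9}, {"tx": -0.78, "ty": 7.29, "tz": 2.2, "wx": 0, "wy": 0, "wz": -6.28, "jaw": -0.9}, {"tx": -0.78, "ty": 7.29, "tz": 2.2, "wx": 0, "wy": 0, "wz": -6.28, "jaw": -0.9}, {"tx": -0.78, "ty": 7.29, "tz": 1.4, "wx": 0, "wy": 0, "wz": -6.28, "jaw": -0.9}, {"tx": -0.78, "ty": 7.29, "tz": 0.7, "wx": 0, "wy": 0, "wz": -6.28, "jaw": -0.9}, {"tx": -0.78, "ty": 7.29, "tz": 0.25, "wx": 0, "wy": 0, "wz": -6.28, "jaw": -0.9}, {"tx": -0.78, "ty": 7.29, "tz": 0.08, "wx": 0, "wy": 0, "wz": -6.28, "jaw": -0.9}, {"tx": -0.78, "ty": 7.29, "tz": 0.07, "wx": 0, "wy": 0, "wz": -6.28, "jaw": -0.9}, {"tx": -0.78, "ty": 7.29, "tz": 0.07, "wx": 0, "wy": 0, "wz": -6.28, "jaw": -0.9}])

```text
clock: 16.88
ee_pos: [518.8, 15.7, 7.2]
orientation: [2.22, 2.222, 0.001]
ft_force: [0.1, 0.5, 0.4]
gripper_width: 15.1
gripper_force: 15.0
```

Request:
apply_moves(commands=[{"tx": 0, "ty": 0, "tz": 0, "wx": 0, "wy": 0, "wz": 0, "jaw": -0.5}, {"tx": 0, "ty": 0, "tz": 0, "wx": 0, "wy": 0, "wz": 0, "jaw": -0.2}, {"tx": 0, "ty": 0, "tz": 0, "wx": 0, "wy": 0, "wz": 0, "jaw": -0.2}, {"tx": 0, "ty": 0, "tz": 0.5, "wx": 0, "wy": 0, "wz": 0, "jaw": -0.2}, {"tx": 0, "ty": 0, "tz": 1.3, "wx": 0, "wy": 0, "wz": 0, "jaw": -0.2}, {"tx": 0, "ty": 0, "tz": 2.1, "wx": 0, "wy": 0, "wz": 0, "jaw": 1}, {"tx": 0.3, "ty": -1, "tz": 2.1, "wx": 0, "wy": 0, "wz": 0, "jaw": 1}, {"tx": 0.6, "ty": -2, "tz": 2.1, "wx": 0, "wy": 0, "wz": 0, "jaw": 1}, {"tx": 0.8, "ty": -3, "tz": 2.1, "wx": 0, "wy": 0, "wz": 0, "jaw": 1}, {"tx": 0.98, "ty": -3.82, "tz": 2.1, "wx": 0, "wy": 0, "wz": 0, "jaw": 1}, {"tx": 0.98, "ty": -3.82, "tz": 2.1, "wx": 0, "wy": 0, "wz": 0, "jaw": 1}, {"tx": 0.98, "ty": -3.82, "tz": 2.1, "wx": 0, "wy": 0, "wz": 0, "jaw": 1}])

```text
clock: 18.38
ee_pos: [567.1, -174.2, 111.4]
orientation: [-2.219, -2.223, -0.001]
ft_force: [-0.3, 1.6, -0.0]
gripper_width: 86.1
gripper_force: 0.0
```

```bash
python3 - <<'E'
from h import *
t=snap('top','top5');s=snap('scene','scene5')
im=np.hstack([cv2.resize(x,(400,400),interpolation=cv2.INTER_CUBIC) for x in (t['color'][120:250,180:310],s['color'][100:290,180:370])])
cv2.imwrite('pics/crop6.png',im[:,:,::-1])
print(telemetry.get_obs()['ee_pos'])
E
```

```text
[ 567.22423944 -173.38147623  111.64030721]
```

View pics/crop6.png

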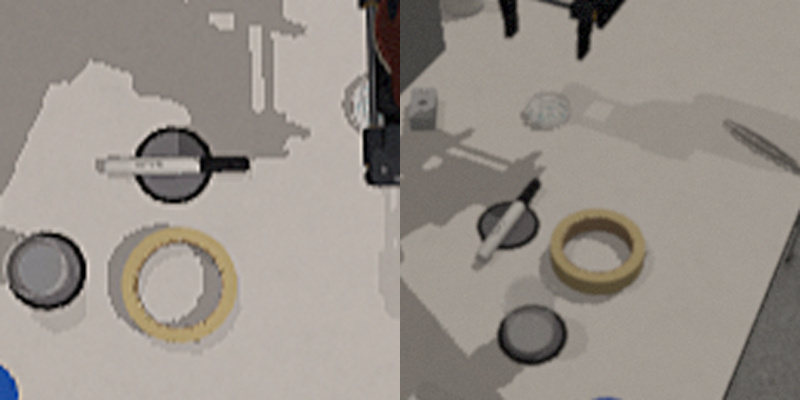

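The marker lies centred across its mat (top ≈(236,173)). Next: grip the dish.

Request:
apply_moves(commands=[{"tx": 0, "ty": 0, "tz": -0.8, "wx": 0, "wy": 0, "wz": 0, "jaw": 1}, {"tx": 0, "ty": 0, "tz": -1.5, "wx": 0, "wy": 0, "wz": 0, "jaw": 1}, {"tx": 0, "ty": 0, "tz": -2, "wx": 0, "wy": 0, "wz": 0, "jaw": 1}, {"tx": 0, "ty": 0, "tz": -2.17, "wx": 0, "wy": 0, "wz": 0, "jaw": 1}, {"tx": 0, "ty": 0, "tz": -2.17, "wx": 0, "wy": 0, "wz": 0, "jaw": 0.6}, {"tx": 0, "ty": 0, "tz": -2.17, "wx": 0, "wy": 0, "wz": 0, "jaw": 0.4}, {"tx": 0, "ty": 0, "tz": -2.17, "wx": 0, "wy": 0, "wz": 0, "jaw": 0.2}, {"tx": 0, "ty": 0, "tz": -2.17, "wx": 0, "wy": 0, "wz": 0, "jaw": 0.2}, {"tx": 0, "ty": 0, "tz": -2.17, "wx": 0, "wy": 0, "wz": 0, "jaw": 0.2}, {"tx": 0, "ty": 0, "tz": -2.17, "wx": 0, "wy": 0, "wz": 0, "jaw": 0.2}], newtons=8)

```text
clock: 19.73
ee_pos: [567.7, -175.2, 3.8]
orientation: [2.219, 2.222, 0.001]
ft_force: [-1.0, 0.6, 6.6]
gripper_width: 58.9
gripper_force: 8.0
```

Request:
apply_moves(commands=[{"tx": 0, "ty": 0, "tz": 0.6, "wx": 0, "wy": 0, "wz": 0, "jaw": 0.2}, {"tx": 0, "ty": 0, "tz": 1.6, "wx": 0, "wy": 0, "wz": 0, "jaw": 0.2}, {"tx": 0, "ty": 0, "tz": 2.6, "wx": 0, "wy": 0, "wz": 0, "jaw": 0.2}, {"tx": 0, "ty": 0.8, "tz": 2.9, "wx": 0, "wy": 0, "wz": 0, "jaw": 0.2}, {"tx": -0.3, "ty": 1.7, "tz": 2.9, "wx": 0, "wy": 0, "wz": 0, "jaw": 0.2}, {"tx": -0.7, "ty": 2.6, "tz": 2.9, "wx": 0, "wy": 0, "wz": 0, "jaw": 0.2}, {"tx": -1.2, "ty": 3.5, "tz": 2.9, "wx": 0, "wy": 0, "wz": 0, "jaw": 0.2}, {"tx": -1.7, "ty": 4.4, "tz": 2.9, "wx": 0, "wy": 0, "wz": 0, "jaw": 0.2}, {"tx": -2.2, "ty": 5.3, "tz": 2.9, "wx": 0, "wy": 0, "wz": 0, "jaw": 0.2}, {"tx": -2.6, "ty": 5.9, "tz": 2.9, "wx": 0, "wy": 0, "wz": 0, "jaw": 0.2}, {"tx": -2.84, "ty": 6.13, "tz": 2.6, "wx": 0, "wy": 0, "wz": 0, "jaw": 0.2}, {"tx": -2.84, "ty": 6.13, "tz": 2.2, "wx": 0, "wy": 0, "wz": 0, "jaw": 0.2}, {"tx": -2.84, "ty": 6.13, "tz": 1.9, "wx": 0, "wy": 0, "wz": 0, "jaw": 0.2}, {"tx": -2.84, "ty": 6.13, "tz": 1.9, "wx": 0, "wy": 0, "wz": 0, "jaw": 0.2}, {"tx": -2.84, "ty": 6.13, "tz": 1.9, "wx": 0, "wy": 0, "wz": 0, "jaw": 0.2}])

```text
clock: 21.6
ee_pos: [425.5, 131.3, 98.2]
orientation: [-2.221, -2.222, -0.0]
ft_force: [0.1, 0.2, -0.3]
gripper_width: 58.9
gripper_force: 8.0
```

```bash
python3 - <<'E'
from h import *
t=snap('top','top6');s=snap('scene','scene6')
im=cv2.resize(s['color'][180:300,180:320],(700,600),interpolation=cv2.INTER_CUBIC)
cv2.imwrite('pics/crop7.png',im[:,:,::-1])
print(telemetry.get_obs()['ee_pos'])
for p in([425,131.5,3],[425,131.5,69],[425,131.5,95]): print(((proj(s,p)-[180,180])*5).round(1))
E
```

```text
[425.73149507 131.41924379  98.54860282]
[313.3 390.9]
[308.5 299. ]
[306.4 259.5]
```

View pics/crop7.png

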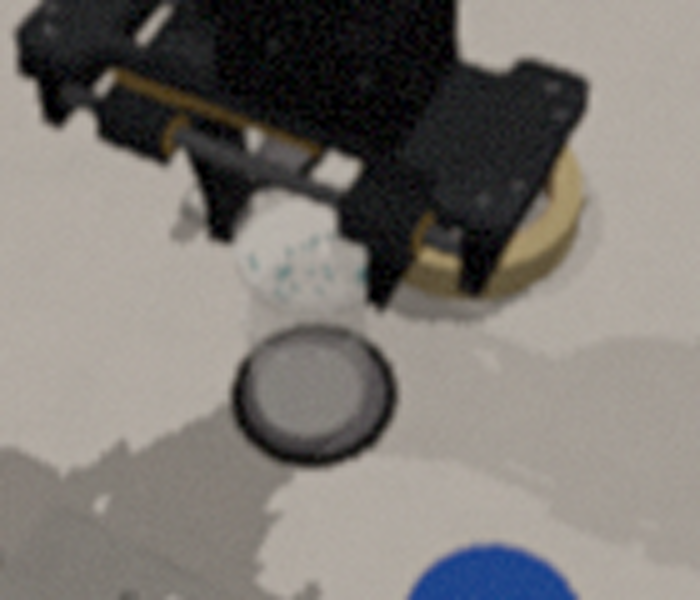

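The dish hangs level over the beaker, centred on it (crop ≈(303,255), beaker axis at 306). Next: lower and release.

Request:
apply_moves(commands=[{"tx": 0, "ty": 0, "tz": -0.25, "wx": 0, "wy": 0, "wz": 0, "jaw": 0.2}, {"tx": 0, "ty": 0, "tz": -0.42, "wx": 0, "wy": 0, "wz": 0, "jaw": 0.2}, {"tx": 0, "ty": 0, "tz": -0.5, "wx": 0, "wy": 0, "wz": 0, "jaw": 0.2}, {"tx": 0, "ty": 0, "tz": -0.52, "wx": 0, "wy": 0, "wz": 0, "jaw": 0.2}, {"tx": 0, "ty": 0, "tz": -0.52, "wx": 0, "wy": 0, "wz": 0, "jaw": 0.2}, {"tx": 0, "ty": 0, "tz": -0.52, "wx": 0, "wy": 0, "wz": 0, "jaw": 0.45}, {"tx": 0, "ty": 0, "tz": -0.52, "wx": 0, "wy": 0, "wz": 0, "jaw": 0.65}, {"tx": 0, "ty": 0, "tz": -0.52, "wx": 0, "wy": 0, "wz": 0, "jaw": 0.75}, {"tx": 0, "ty": 0, "tz": -0.52, "wx": 0, "wy": 0, "wz": 0, "jaw": 0.75}, {"tx": 0, "ty": 0, "tz": -0.3, "wx": 0, "wy": 0, "wz": 0, "jaw": 0.75}, {"tx": 0, "ty": 0, "tz": 0.3, "wx": 0, "wy": 0, "wz": 0, "jaw": 0.75}, {"tx": 0, "ty": 0, "tz": 1.3, "wx": 0, "wy": 0, "wz": 0, "jaw": 0.75}, {"tx": 0.5, "ty": -1, "tz": 2, "wx": 0, "wy": 0, "wz": 0, "jaw": 0.75}, {"tx": 1, "ty": -2, "tz": 2, "wx": 0, "wy": 0, "wz": 0, "jaw": 0.75}, {"tx": 1.5, "ty": -3, "tz": 2, "wx": 0, "wy": 0, "wz": 0, "jaw": 0.75}, {"tx": 2, "ty": -4, "tz": 2, "wx": 0, "wy": 0, "wz": 0, "jaw": 0.75}, {"tx": 2, "ty": -5, "tz": 2, "wx": 0, "wy": 0, "wz": 0, "jaw": 0.75}, {"tx": 2, "ty": -6, "tz": 2, "wx": 0, "wy": 0, "wz": 0, "jaw": 0.75}, {"tx": 2, "ty": -6, "tz": 2, "wx": 0, "wy": 0, "wz": 0, "jaw": 0.75}, {"tx": 2, "ty": -6, "tz": 2, "wx": 0, "wy": 0, "wz": 0, "jaw": 0.75}])

```text
clock: 24.2
ee_pos: [525.3, -167.9, 198.6]
orientation: [-2.22, -2.223, -0.001]
ft_force: [0.1, 1.4, -0.3]
gripper_width: 76.2
gripper_force: 0.0
```

```bash
python3 - <<'E'
from h import *
t=snap('top','top7');s=snap('scene','scene7')
im=np.hstack([cv2.resize(x,(400,400),interpolation=cv2.INTER_CUBIC) for x in (t['color'][140:270,120:250],s['color'][180:330,130:280])])
cv2.imwrite('pics/crop8.png',im[:,:,::-1])
for p in([425,131.5,3],[425,131.5,69],[425,131.5,82]): print(((proj(t,p)-[120,140])*400/130).round(1),((proj(s,p)-[130,180])*400/150+[400,0]).round(1))
E
```

```text
[227.6 208.4] [700.4 208.5]
[217.3 204.6] [697.8 159.5]
[215.2 203.9] [697.3 149.1]
```

View pics/crop8.png

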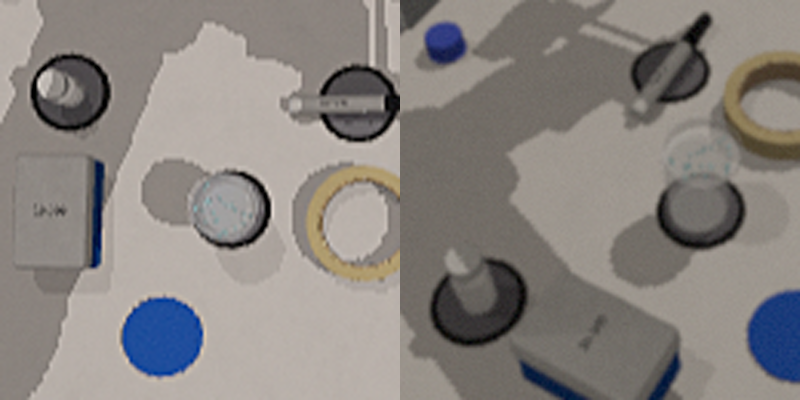

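All four items look placed: vial on its mat, marker across its mat, beaker on the mid mat with the dish on it. One closer look to check the dish's centring.

```bash
python3 - <<'E'
from h import *
t=np.load('pics/top7.npz');s=np.load('pics/scene7.npz')
im=[]
for d,u,v in((t,170,185),(s,220,215)):
    x=cv2.resize(d['color'][v:v+55,u:u+45],(400,489),interpolation=cv2.INTER_CUBIC).copy();k=400/45
    for z,r,c in((3,24,(255,0,0)),(69,26.5,(0,200,0)),(82,30,(0,0,255))):
        pts=[(proj(d,[425+r*np.cos(a),131.5+r*np.sin(a),z])+.5-[u,v])*k for a in np.linspace(0,6.28,60)]
        cv2.polylines(x,[np.int32(pts)],True,c,1)
    im.append(x)
cv2.imwrite('pics/crop9.png',np.hstack(im)[:,:,::-1])
E
```

```text
(no output)
```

View pics/crop9.png

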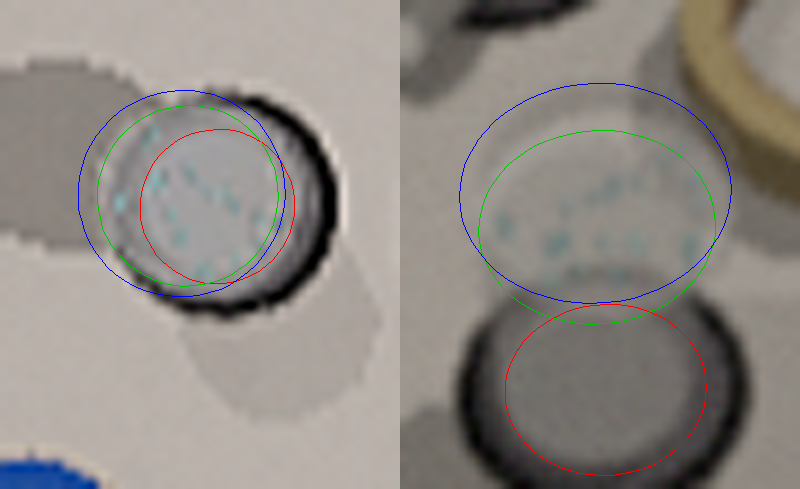

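The dish outline sits about 3 mm off the beaker axis in both views, within the 12 mm tolerance. The beaker foot coincides with the mat centre. Handing in.

```bash
python3 -c "
from h import *
print(workorder.finish_job())"
```

```text
the job is handed in; nothing more can be done
None
```

I handed the job in after about 24 s of robot time, but the hand-in call returned no verdict: the beaker, vial and marker stand centred on their mats, the dish covers the beaker about 3 mm off its axis in the final pictures, and the tip box and tape roll were not touched.

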